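# Bite a self-tapping thumb screw into a plywood base

### The job

The grey foot plate of a document stand is being fixed to its plywood base: the black thumb screw is already home, the orange one is still standing up in its hole. Press the orange self-tapping screw down firmly and keep pressing while you turn it clockwise, regripping as often as needed, so that it cuts its thread into the wood, until its flange sits down on the steel collar like the black one. Do not bear down so hard that the wood cracks, and leave everything else on the desk alone.

Things in the scene. Friction and masses are not known exactly. Their poses are not given: they have to be found in the camera images.
- bar (a point): Centre of the orange screw's upright T-bar, on the screw's axis. The bar is 56 mm long, 12 mm thick, 30 mm high; its top is 15 mm above this point, the flange's upper face 15 mm below it. x points along the bar (the same after a half turn), z up. Hold the bar between the fingers, or press the fingertips on the flange on both sides of the bar and push it round.
- flange (a point): Centre of the underside of the orange screw's round flange (64 mm across, 6 mm thick), on the screw's axis, 21 mm below point bar, moving with it. It starts 12 mm above point collar; at 0 it is home. It stays where it is let go, but lifts out again if pulled up by more than 5 N, so open the fingers clear of the bar before going up.
- shank (a joint): How far the orange screw has gone down, m: 0 standing up, 0.012 home. It slides down under about 5 N for the first 7 to 10 mm (it differs each time and can only be felt), till its tip stands on uncut wood. From there it goes down only by turning clockwise under pressure, however hard it is pressed. Home, it goes no lower and only turns.
- screw: The orange screw, its axis upright and fixed in the plate; turns without limit. Clockwise seen from above drives it: 6 mm a full turn while pressed down with 18 to 25 N (turning takes 0.12 N m). Pressed less it slips and goes down more slowly, under 9 N it all but spins idly; pressed without turning it stops; the wood gives 1 mm per 25 N and springs back. Origin on the axis, x along the bar.
- collar (a point): Centre of the top of the steel collar (34 mm across) under the orange screw, fixed, 30.5 mm above the desk; z up; the flange comes to rest on it. x points along the plate to the other collar, 140 mm away, with the black thumb screw (same head, home, fixed). Half-way between them stand two low lugs with a pin: tops 53 mm above the desk, 48 mm wide over the pin.
- base_board: The plywood base, 250 x 150 mm and 18 mm high, on rubber feet, fixed to the desk; origin at the centre of its underside, x along its length. The orange screw stands at x = -70 mm, y = 0. It cracks when the screw is pressed on it with more than 60 N.
- mug: White mug with handle, 92 x 127 x 95 mm, loose; origin under its centre. To be left alone.
- stapler: Red and black stapler, 34 x 139 x 52 mm, loose. To be left alone.
- tape_roll: Roll of brown tape, 92 mm across, 48 mm high, loose. To be left alone.
- clip_tub: Dark blue round tub of paper clips, 62 mm across, 36 mm high, loose. To be left alone.
- staple_box: Small yellow box, 40 x 78 x 30 mm, loose. To be left alone.
- card_pack_1: Banded pack of cards, 57 x 91 x 20 mm, loose. To be left alone.
- highlighter_pink: Pink highlighter, 26 x 120 x 16 mm, lying loose. To be left alone.

How it is judged (in metres and radians):
At the end, for the whole second after the job is handed in: The orange flange sits on its collar (gap under 1.5 mm) and the screw is at rest (z of flange in the frame of collar below 0.0015 m and velocity of joint shank between -0.003 and 0.003 m/s); the robot touches nothing.
It fails at once if the wood is cracked: the screw is pressed on it with more than 60 N (contact force between screw and base_board above 60 N).
It fails at once if a bystander on the desk is moved by more than 30 mm (distance of any of mug, stapler, tape_roll, clip_tub, staple_box, card_pack_1, highlighter_pink from where it was at the start of the episode above 0.03 m).
It also fails if it takes over 64 s, if anything falls off the work surface, if the arm or the gripper's body presses on something with over 40 N, if the wrist force passes 120 N, or if a joint passes its speed limit or range.

### The arm

A 7-joint arm with a two-finger parallel gripper is mounted at the origin on a cart in front of the work surface, level with it; the furniture and walls round the work are solid. World frame = base frame: x ahead of the robot, y to its left, z up, the work surface at z = 0. Lengths are in m, angles in degrees, forces in N, time in s.
With the tool pointing down it reaches from about 0.425 to 0.875 m from the base axis. Payload 4.7 kg.
Tool frame: the origin (TCP) lies on the centre line of the jaws, within the pads' length; the fingertips stand ahead of it and the grasp point (between the pads) lies 2 mm behind it (env.tip_reach is the x of the fingertips in the tool frame, in m); x points along the fingers, z is the direction in which the jaws open and shut, and the axes are right-handed (so a half turn about x gives the same grasp; the last joint's range is limited). The gripper opens to 87 mm and grips with 3 to 60 N. Pads are 19 mm wide; open, the fingers measure 117 mm over their backs; the gripper's body (75 mm by 190 mm) begins 51 mm behind the grasp point.
Start: joints at [70.25, 18.392, -4.016, 83.108, 1.295, 78.541, -3.26], TCP at [0.228, -0.609, 0.24] pointing down, gripper open.
Joint ranges: [-163.93, 163.93], [-17.29, 119.83], [-79.2, 71.16], [3.27, 140.29], [-89.18, 269.18], [5.43, 117.66], [-154.24, 154.24]. Speed limits (degrees/s): [147.25, 147.25, 180, 180, 180, 180, 180].

### API

Orientations are given as [roll, pitch, yaw] about the fixed x, y, z axes, in that order (R = Rz(yaw) Ry(pitch) Rx(roll)).
In Python, from cell import telemetry, optics, env, models gives the robot as it stands.
- The arm moves only by the shell command python3 -m pendant 'ROWS' [FORCE]. ROWS is JSON, a list of rows, each a list of 3 entries, a list of its own where there are three numbers: the finger opening in mm, from 0 to 87, then the shift along the tool's x, y, z in mm, then the turn, a rotation vector about the tool's x, y, z in rad. A call has 1 to 10 rows; each row is the pose to reach, as a shift and turn from the pose commanded when the call began, along the tool's axes at that moment; what a row does not reach only later rows make up. A row lasts 1/12 s, in which the tool goes at most 41.7 mm and 7.16 degrees, less where a joint would pass 70% of its speed; a pose out of reach is approached as far as the arm can. A call with a gripper value outside its range is refused whole. The fingers move at their own pace and stop on an object; FORCE is the grip in N (left out, the last holds). Time passes only in rows, so rows that repeat a pose let the fingers close. It gives the time, the measured TCP pose, the force and the opening at its end, in the units of the state.
- telemetry.get_obs(): the state, without advancing time (a new reading comes with each control period).
- optics.read_camera(name): name is "scene" or "top"; returns a dict with "image" (384x512x3 uint8, blue, green, red), "range_z" (384x512 float32, m along the optical axis (not along the pixel's ray), 0 where there is no reading), "fx", "fy", "cx", "cy" (pixels), "cam_to_world" (4x4, takes a point from camera to world coordinates). Camera axes: x right, y up, looking along -z (the intrinsics and any distortion apply to the point x, -y, -z); pixel columns grow to the right and rows downward; lengths in m; the calibration is good to about 2 mm. A picture is of the moment at which its call begins.
- env.sign_off(): hands the job in, once; it reports no verdict.
Trained networks look in the newest picture that a camera, given by its name, has taken for a name from the list of things; names that differ only in an ending like _2 or _b are one class to them, and where a whole thing is asked for, a point or a joint stands for the part that bears it (a point fixed in the world has none). Each returns a list of dicts, best first, with "confidence" (0 to 1); they miss things now and then, are a little off and sometimes report something else, mostly with a low value. They report only what shows in the picture. A call takes as long as a camera call.
- models.masks_of(camera, label): "pixels" (384x512 bool, what is visible of it) and "extent" ([left, top, right, bottom] as shares, 0 to 1, of the picture: columns of its width, rows of its height, round what is visible of it).
- models.landmark_of(camera, label): "centre" ([row, column] as shares, 0 to 1, of the picture: columns of its width, rows of its height: a listed point, or the origin of a listed thing).
The state is a dict: "time_s": time; "qpos": joint angles; "joint_velocities": joint speeds; "effort": joint torques, N m; "tool_pos": TCP position; "tool_rot": TCP orientation; "force": force on the tool from outside, world axes, zero at the start; "wrist_torque": the same for the moment, N m; "grip_width": finger opening in m.
Only numpy, scipy, OpenCV 4.12 (cv2) and the standard library are available. Lean on these libraries where they do the work, as an engineer would, in place of code of your own. Each camera call takes 0.05 s, during which the arm holds its last target.

## Working session

There is one attempt and no reset: what is moved stays moved. The work goes in short steps, Python scripts to look and compute and a shell command to move; the robot and the scene stay as the last step left them, time stands still between calls to the robot, and variables do not carry over. Pictures are saved under pics/ and viewed, and the job is handed in when it is done.

```bash
mkdir -p pics; ls
cat > h.py <<'E'
import numpy as np,cv2
from scipy.spatial.transform import Rotation as Ro
from cell import telemetry, optics, env, models
def world(c,r,col,z=None):
    k=c
    if z is None: z=k["range_z"][int(round(r)),int(round(col))]
    p=np.array([(col-k["cx"])/k["fx"]*z,-(r-k["cy"])/k["fy"]*z,-z,1])
    return (np.array(k["cam_to_world"])@p)[:3]
def ray_plane(c,r,col,zw):
    T=np.array(c["cam_to_world"]);d=T[:3,:3]@np.array([(col-c["cx"])/c["fx"],-(r-c["cy"])/c["fy"],-1]);o=T[:3,3]
    return o+d*(zw-o[2])/d[2]
E
python3 - <<'E'
from h import *
print(telemetry.get_obs(), env.tip_reach)
for n in("scene","top"):
    c=optics.read_camera(n);cv2.imwrite(f"pics/{n}0.png",c["image"])
    print(n,[k for k in c],c["fx"],c["fy"],c["cx"],c["cy"],np.round(c["cam_to_world"],3).tolist())
    for l in("bar","flange","collar","screw","base_board"):
        try:
            for d in models.landmark_of(n,l)[:2]:
                r,q=d["centre"][0]*384,d["centre"][1]*512
                print(n,l,round(d["confidence"],2),round(r,1),round(q,1),np.round(world(c,r,q),4), np.round(ray_plane(c,r,q,dict(bar=.0635,flange=.0425,collar=.0305,screw=.0425,base_board=0)[l]),4))
        except Exception as e: print(l,e)
E
```

```text
pics
{'time_s': 0.0, 'qpos': array([70.25042781, 18.43817854, -4.01531513, 83.17369003,  1.29505487,
       78.53956323, -3.26192217]), 'joint_velocities': array([-0.08863219, -0.02734525, -0.11145453, -0.03259001,  0.10020333,
        0.07676323,  0.14863639]), 'effort': array([ 3.54595513e-04, -4.91280949e+01, -4.03487189e-01, -3.12529707e+01,
       -6.38422254e-02,  4.38267749e-02,  1.71854363e-04]), 'tool_pos': array([ 0.22801969, -0.60815384,  0.23848204]), 'tool_rot': array([-176.89067274,   89.89365346,  113.66650565]), 'force': array([-0.01732628, -0.58081181,  0.95298561]), 'wrist_torque': array([ 0.0246678 , -0.00624326, -0.00362831]), 'grip_width': 0.08705561474494708} 0.017
scene ['image', 'range_z', 'fx', 'fy', 'cx', 'cy', 'cam_to_world'] 470.3043649275069 470.3043649275069 259.0689408837171 193.55925995322033 [[-0.83, 0.378, -0.411, -0.183], [-0.558, -0.579, 0.594, 1.098], [-0.014, 0.723, 0.691, 1.393], [0.0, 0.0, 0.0, 1.0]]
scene bar 0.72 209.3 268.1 [0.5302 0.0072 0.0592] [0.5279 0.0107 0.0635]
scene bar 0.46 248.4 184.1 [0.6873 0.3355 0.0453] [0.6756 0.3458 0.0635]

[... 337 characters left out ...]
.7 251.9 [0.5853 0.0416 0.027 ] [ 0.6005  0.0207 -0.    ]
top ['image', 'range_z', 'fx', 'fy', 'cx', 'cy', 'cam_to_world'] 423.9072579376354 423.9072579376354 250.75151844138378 189.6006882424662 [[0.029, 0.979, -0.203, 0.322], [-1.0, 0.028, -0.006, -0.027], [-0.0, 0.203, 0.979, 1.472], [0.0, 0.0, 0.0, 1.0]]
top flange 0.59 217.4 249.0 [ 0.517  -0.0146  0.0747] [ 0.5215 -0.0143  0.0425]
top flange 0.52 216.7 244.2 [0.5222 0.0018 0.0512] [0.5234 0.0019 0.0425]
top collar 0.82 216.2 247.4 [ 0.5199 -0.0093  0.0812] [ 0.5272 -0.0087  0.0305]
top screw 0.83 216.1 247.9 [ 0.5208 -0.0109  0.0774] [ 0.5258 -0.0105  0.0425]
top base_board 0.61 194.6 244.1 [0.599  0.0046 0.0467] [0.6081 0.0057 0.    ]
```

View pics/scene0.png

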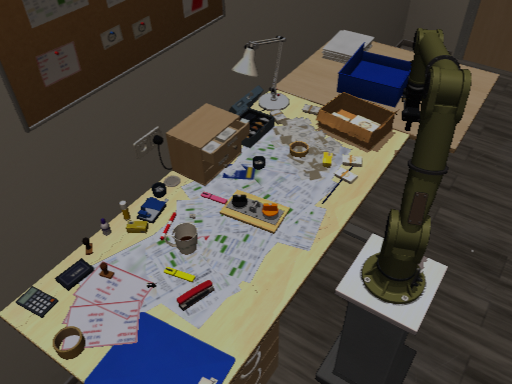

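View pics/top0.png

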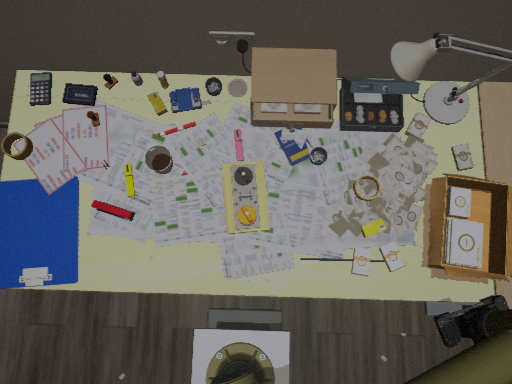

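Run:
```python
from h import *
a=cv2.imread("pics/scene0.png");b=cv2.imread("pics/top0.png")
u=cv2.resize(a[160:260,190:320],None,fx=6,fy=6,interpolation=cv2.INTER_CUBIC)
v=cv2.resize(b[145:240,190:310],None,fx=6,fy=6,interpolation=cv2.INTER_CUBIC)
cv2.imwrite("pics/sc.png",u);cv2.imwrite("pics/tc.png",v)
for n in("scene","top"):
    c=optics.read_camera(n)
    hsv=cv2.cvtColor(c["image"],cv2.COLOR_BGR2HSV)
    m=cv2.inRange(hsv,(5,120,100),(22,255,255)).astype(bool)
    m[:160]=0;m[240:]=0;m[:,:220]=0;m[:,300:]=0
    P=np.array([world(c,r,q) for r,q in zip(*np.nonzero(m)) if c["range_z"][r,q]>0])
    print(n,len(P),np.percentile(P,[2,25,50,75,98],axis=0).round(3).tolist())
    t=P[(P[:,2]>0.074)&(P[:,2]<.09)&(P[:,0]<.58)]
    mu=t.mean(0);s=np.linalg.svd(t[:,:2]-mu[:2]);d=s[2][0];pr=(t[:,:2]-mu[:2])@d;qq=(t[:,:2]-mu[:2])@s[2][1]
    print("top pts",len(t),mu,np.degrees(np.arctan2(d[1],d[0])),pr.min(),pr.max(),qq.min(),qq.max(),"ctr",mu[:2]+d*(pr.min()+pr.max())/2)
    for l in ("screw",):
      for e in models.masks_of(n,l)[:2]: print(e["confidence"],np.array(e["extent"])*[512,384,512,384])
```

```text
scene 525 [[0.474, -0.07, 0.012], [0.511, -0.005, 0.017], [0.555, 0.039, 0.02], [0.638, 0.061, 0.026], [0.717, 0.084, 0.079]]
top pts 28 [ 0.52615509 -0.00197521  0.07920634] -147.44184060005173 -0.02458604278244878 0.026746844526701185 -0.00582510629104288 0.008085559754068805 ctr [ 0.52524448 -0.00255664]
0.53 [261.4784 205.0944 276.7872 214.1952]
top 123 [[0.501, -0.035, 0.019], [0.512, -0.018, 0.048], [0.524, -0.008, 0.054], [0.543, 0.004, 0.077], [0.558, 0.023, 0.083]]
top pts 45 [ 0.52905371 -0.00580763  0.0788339 ] -147.8224642305968 -0.027787727986359038 0.025929874166132575 -0.006030180236460339 0.005754832810162964 ctr [ 0.52983996 -0.00531294]
0.8 [236.8    204.9024 257.792  222.1824]
```

View pics/sc.png

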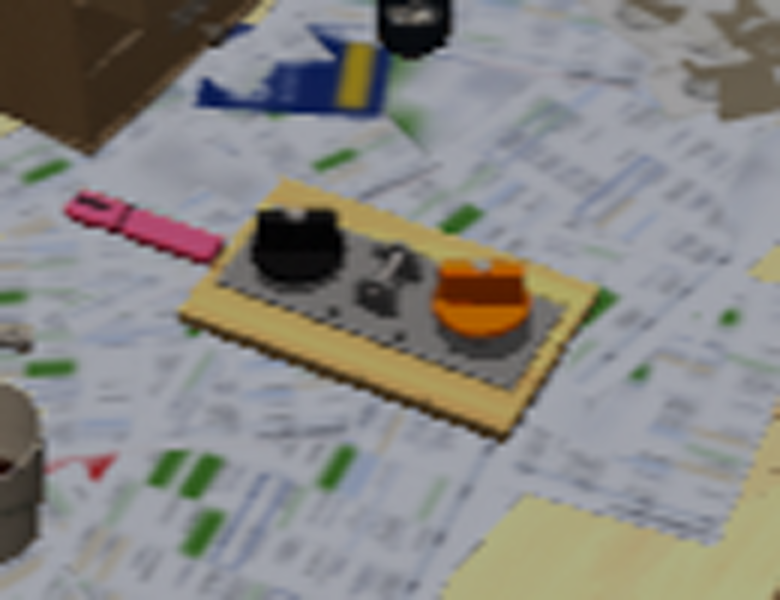

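View pics/tc.png

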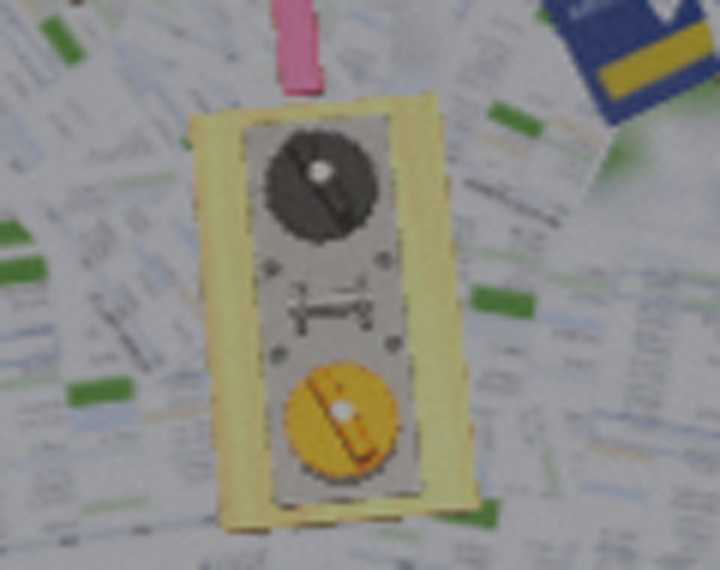

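```bash
cat >> h.py <<'E'
def plan(target,jawdeg,cmd=None):
    o=telemetry.get_obs()
    p=np.array(o["tool_pos"]);R=Ro.from_euler("xyz",o["tool_rot"],degrees=True)
    if cmd is not None:p=np.array(cmd)
    x=np.array([0,0,-1.]);a=np.radians(jawdeg);z=np.array([np.cos(a),np.sin(a),0]);y=np.cross(z,x)
    Rt=Ro.from_matrix(np.stack([x,y,z],1))
    return (R.inv().apply(np.array(target)-p)*1000).round(1),(R.inv()*Rt).as_rotvec().round(4)
def st():
    o=telemetry.get_obs();R=Ro.from_euler("xyz",o["tool_rot"],degrees=True).as_matrix()
    print("t",round(o["time_s"],2),"q",np.round(o["qpos"],1),"p",np.round(o["tool_pos"],4),"F",np.round(o["force"],1),"T",np.round(o["wrist_torque"],2),"w",round(o["grip_width"],4),"jaw",np.degrees(np.arctan2(R[1,2],R[0,2])).round(2),"xax",R[:,0].round(4))
E
python3 - <<'E'
from h import *
st()
for n,rc in (("top",(145+410/6,190+341/6)),("scene",(160+266/6,190+483/6))):
    c=optics.read_camera(n);print(n,ray_plane(c,*rc,.0785))
for j in(122.5,-57.5): print(plan([.5275,-.004,.14],j,[.228,-.609,.24]))
E
```

```text
t 0.8 q [70.2 18.4 -4.  83.1  1.3 78.5 -3.3] p [ 0.2282 -0.6086  0.2396] F [-0.6  0.3  0.3] T [ 0.02  0.02 -0.02] w 0.0869 jaw -69.44 xax [ 0.e+00 -1.e-04 -1.e+00]
top [ 0.52984862 -0.00709124  0.0785    ]
scene [ 0.52695779 -0.00530004  0.0785    ]
(array([  99.9,  492.9, -461.3]), array([ 2.9332e+00,  1.0000e-04, -2.0000e-04]))
(array([  99.9,  492.9, -461.3]), array([-2.084e-01,  1.000e-04,  1.000e-04]))
```

```bash
python3 -m pendant '[[70,[0,30,-28],[-0.11,0,0]],[70,[0,59,-55],[-0.22,0,0]],[70,[0,89,-83],[-0.33,0,0]],[70,[0,118,-111],[-0.44,0,0]],[70,[0,148,-138],[-0.55,0,0]],[70,[0,177,-166],[-0.66,0,0]],[70,[0,207,-194],[-0.77,0,0]],[70,[0,236,-222],[-0.88,0,0]],[70,[0,266,-249],[-0.99,0,0]],[70,[0,296,-277],[-1.1,0,0]]]'
python3 - <<'E'
from h import *
st();print(plan([.528,-.005,.14],122.5))
E
```

```text
time_s: 1.73
tool_pos: [0.4086, -0.2436, 0.2399]
tool_rot: [-55.9, 89.9, -62.0]
force: [1.1, 0.1, -0.3]
grip_width: 0.0701
t 1.73 q [ 53.1  -2.2 -24.7 106.1  -0.9  75.8  22.5] p [ 0.4086 -0.2436  0.2399] F [ 1.1  0.1 -0.3] T [ 0.02 -0.16 -0.02] w 0.0701 jaw -6.12 xax [ 6.0e-04 -1.2e-03 -1.0e+00]
(array([ 99.7, 250.1,  93.2]), array([-2.2449e+00, -8.0000e-04,  1.4000e-03]))
```

```bash
python3 -m pendant '[[70,[2,30,11],[-0.11,0,0]],[70,[5,60,22],[-0.22,0,0]],[70,[10,90,33],[-0.33,0,0]],[70,[20,120,45],[-0.45,0,0]],[70,[30,150,56],[-0.56,0,0]],[70,[40,180,67],[-0.68,0,0]],[70,[55,210,78],[-0.79,0,0]],[70,[70,240,89],[-0.9,0,0]],[70,[85,250,93],[-1.01,0,0]],[70,[98,250,93],[-1.12,0,0]]]'
python3 - <<'E'
from h import *
st();print(plan([.528,-.005,.14],122.5))
E
```

```text
time_s: 2.57
tool_pos: [0.5294, -0.0028, 0.1411]
tool_rot: [4.4, 89.8, 62.8]
force: [-0.4, -0.9, 0.6]
grip_width: 0.0699
t 2.57 q [ 35.6  11.6 -41.8 106.1   8.3  65.3  49.3] p [ 0.5294 -0.0028  0.1411] F [-0.4 -0.9  0.6] T [ 0.04 -0.17  0.05] w 0.0699 jaw 58.41 xax [ 0.0012  0.0023 -1.    ]
(array([ 1.1,  0.1, -2.7]), array([-1.1185,  0.0025,  0.0013]))
```

```bash
python3 -m pendant '[[40,[1,0,-2.7],[-0.12,0,0]],[40,[1,0,-2.7],[-0.24,0,0]],[40,[1,0,-2.7],[-0.36,0,0]],[40,[1,0,-2.7],[-0.48,0,0]],[40,[1,0,-2.7],[-0.6,0,0]],[40,[1,0,-2.7],[-0.72,0,0]],[40,[1,0,-2.7],[-0.84,0,0]],[40,[1,0,-2.7],[-0.96,0,0]],[40,[1,0,-2.7],[-1.07,0,0]],[40,[1,0,-2.7],[-1.12,0,0]]]'
python3 - <<'E'
from h import *
c=optics.read_camera("scene");cv2.imwrite("pics/s2.png",cv2.resize(c["image"][140:260,190:320],None,fx=6,fy=5))
st();print(plan([.528,-.005,.0655],122.5))
E
```

```text
time_s: 3.4
tool_pos: [0.5271, -0.0097, 0.1407]
tool_rot: [-151.6, 90.0, -29.4]
force: [0.4, 0.7, 0.6]
grip_width: 0.0398
t 3.45 q [ 43.   12.9 -49.5 106.2  10.8  65.7 111.9] p [ 0.5271 -0.0097  0.1407] F [ 0.1 -0.7  0. ] T [ 0.14 -0.07 -0.01] w 0.04 jaw 122.21 xax [ 3.e-04 -2.e-04 -1.e+00]
(array([75.2, -3.3,  3.5]), array([-0.0051, -0.0003,  0.0001]))
```

View pics/s2.png

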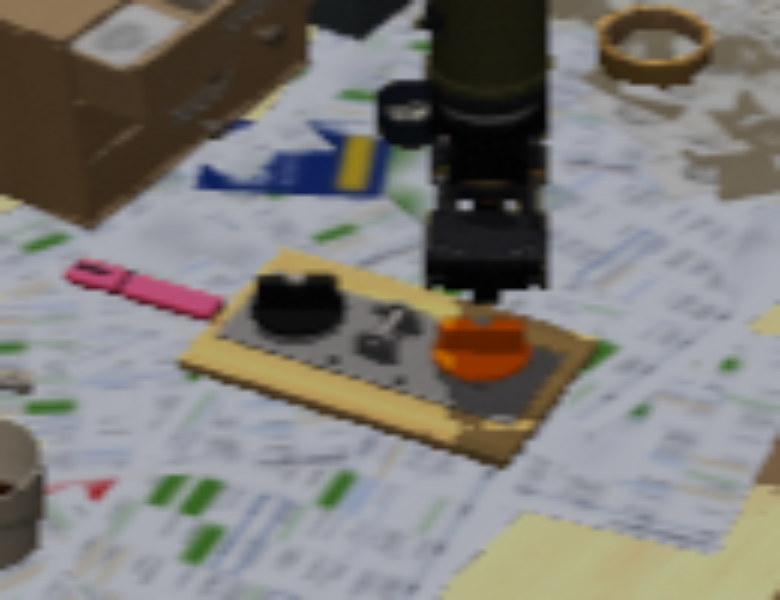

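```bash
python3 -m pendant '[[40,[10,-3.3,3.5],[0,0,0]],[40,[20,-3.3,3.5],[0,0,0]],[40,[30,-3.3,3.5],[0,0,0]],[40,[40,-3.3,3.5],[0,0,0]],[40,[50,-3.3,3.5],[0,0,0]],[40,[60,-3.3,3.5],[0,0,0]],[40,[68,-3.3,3.5],[0,0,0]],[40,[70,-3.3,3.5],[0,0,0]],[40,[70,-3.3,3.5],[0,0,0]]]'
python3 - <<'E'
from h import *
c=optics.read_camera("scene");cv2.imwrite("pics/s3.png",cv2.resize(c["image"][140:260,190:320],None,fx=6,fy=5))
c=optics.read_camera("top");cv2.imwrite("pics/t3.png",cv2.resize(c["image"][145:240,190:310],None,fx=6,fy=6))
st();print(plan([.528,-.005,.0655],122.5))
E
```

```text
time_s: 4.2
tool_pos: [0.5274, -0.0048, 0.0696]
tool_rot: [42.4, 89.9, 164.4]
force: [0.6, -0.2, 0.5]
grip_width: 0.0401
t 4.3 q [ 39.8  18.5 -47.7 109.8  16.   58.5 107. ] p [ 0.5283 -0.0048  0.0708] F [ 0.9  0.5 -0.4] T [ 0.18 -0.09  0.01] w 0.0402 jaw 121.93 xax [ 5.e-04  0.e+00 -1.e+00]
(array([ 5.3,  0.4, -0. ]), array([-0.01  , -0.0002,  0.0004]))
```

View pics/s3.png

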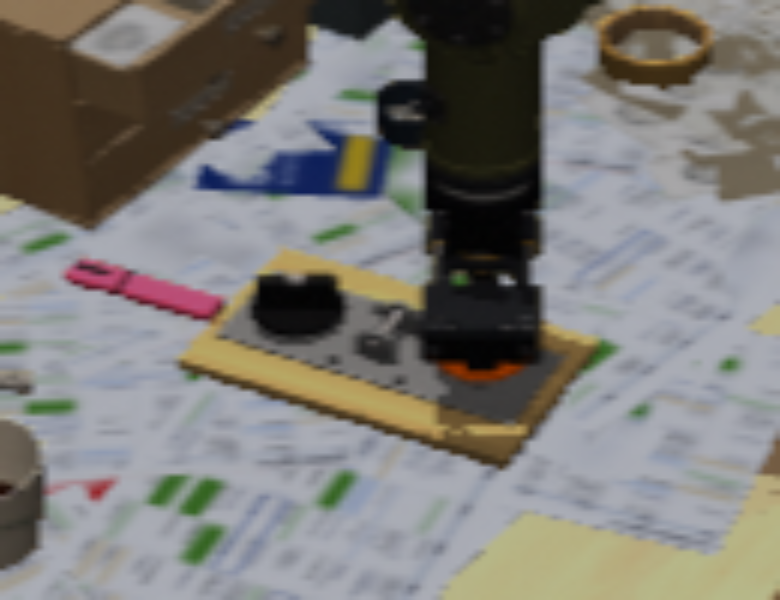

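```bash
python3 -m pendant '[[20,[0,0,0],[0,0,0]],[20,[0,0,0],[0,0,0]],[0,[0,0,0],[0,0,0]],[0,[0,0,0],[0,0,0]],[0,[0,0,0],[0,0,0]],[0,[0,0,0],[0,0,0]]]' 15
python3 -c "
from h import *
st()"
```

```text
time_s: 4.8
tool_pos: [0.5285, -0.0056, 0.0708]
tool_rot: [-165.5, 89.9, -43.5]
force: [0.4, -1.6, 1.1]
grip_width: 0.0119
t 4.8 q [ 39.8  18.5 -47.7 109.8  16.   58.4 107. ] p [ 0.5285 -0.0056  0.0708] F [ 0.4 -1.6  1.1] T [-0.09 -0.24 -0.01] w 0.0119 jaw 121.9 xax [ 0.0011 -0.001  -1.    ]
```

```bash
python3 -m pendant '[[15,[1,0,0],[0,0,0]],[15,[2,0,0],[0,0,0]],[15,[3,0,0],[0,0,0]],[15,[4,0,0],[0,0,0]],[15,[5,0,0],[0,0,0]],[15,[6,0,0],[0,0,0]],[15,[7,0,0],[0,0,0]],[15,[8,0,0],[0,0,0]],[15,[8,0,0],[0,0,0]],[15,[8,0,0],[0,0,0]]]' 15
python3 -c "
from h import *
st()"
```

```text
time_s: 5.63
tool_pos: [0.5279, -0.0047, 0.0624]
tool_rot: [22.7, 90.0, 144.6]
force: [-2.4, 1.4, 3.0]
grip_width: 0.0151
t 5.63 q [ 39.4  19.2 -47.4 110.2  16.6  57.7 106.5] p [ 0.5279 -0.0047  0.0624] F [-2.4  1.4  3. ] T [ 0.26  0.32 -0.  ] w 0.0151 jaw 121.93 xax [-2.e-04  1.e-04 -1.e+00]
```

```bash
python3 -m pendant '[[15,[1,0,0],[0,0,0]],[15,[2,0,0],[0,0,0]],[15,[3,0,0],[0,0,0]],[15,[3.5,0,0],[0,0,0]],[15,[4,0,0],[0,0,0]],[15,[4,0,0],[0,0,0]],[15,[4,0,0],[0,0,0]]]' 15; python3 -m pendant '[[15,[0.5,0,0],[0,0,0]],[15,[1,0,0],[0,0,0]],[15,[1,0,0],[0,0,0]]]'
python3 -m pendant '[[15,[0.5,0,0],[0,0,0]],[15,[1,0,0],[0,0,0]],[15,[1,0,0],[0,0,0]]]'
```

```text
time_s: 6.22
tool_pos: [0.5279, -0.0048, 0.0584]
tool_rot: [13.7, 90.0, 135.7]
force: [-2.2, 1.8, 3.2]
grip_width: 0.0152
time_s: 6.47
tool_pos: [0.5279, -0.0047, 0.0577]
tool_rot: [80.0, 90.0, -158.1]
force: [-3.2, 1.1, 5.6]
grip_width: 0.0151
time_s: 6.72
tool_pos: [0.528, -0.0047, 0.0573]
tool_rot: [115.4, 90.0, -122.6]
force: [-4.4, 1.3, 10.9]
grip_width: 0.0153
```

```bash
python3 -m pendant '[[0,[0.5,0,0],[0,0,0]],[0,[1,0,0],[0,0,0]],[0,[1,0,0],[0,0,0]],[0,[1,0,0],[0,0,0]]]' 25; python3 -c "
from h import *
st()"
```

```text
time_s: 7.05
tool_pos: [0.5287, -0.0056, 0.057]
tool_rot: [176.7, 89.9, -61.4]
force: [-4.2, -0.4, 14.6]
grip_width: 0.0118
t 7.05 q [ 39.1  19.7 -47.1 110.4  17.2  57.1 106.1] p [ 0.5287 -0.0056  0.057 ] F [-4.2 -0.4 14.6] T [ 0.01  1.03 -0.02] w 0.0118 jaw 121.9 xax [ 0.001  -0.0018 -1.    ]
```

```bash
python3 -m pendant '[[0,[0.7,0,0],[0,0,0]],[0,[1.3,0,0],[0,0,0]],[0,[1.3,0,0],[0,0,0]],[0,[1.4,0,0],[0.1,0,0]],[0,[1.5,0,0],[0.2,0,0]],[0,[1.6,0,0],[0.3,0,0]],[0,[1.7,0,0],[0.4,0,0]],[0,[1.8,0,0],[0.5,0,0]]]' 30; python3 -c "
from h import *
st()"
```

```text
time_s: 7.72
tool_pos: [0.5288, -0.0055, 0.0562]
tool_rot: [-161.7, 89.9, -68.8]
force: [-7.6, -0.0, 20.6]
grip_width: 0.0118
t 7.72 q [ 34.7  18.4 -41.9 110.5  14.8  56.5  79. ] p [ 0.5288 -0.0055  0.0562] F [-7.6 -0.  20.6] T [0.06 1.69 0.15] w 0.0118 jaw 93.0 xax [ 9.0e-04 -2.4e-03 -1.0e+00]
```

```bash
python3 -m pendant '[[0,[0.1,0,0],[0.1,0,0]],[0,[0.2,0,0],[0.2,0,0]],[0,[0.3,0,0],[0.3,0,0]],[0,[0.4,0,0],[0.4,0,0]],[0,[0.5,0,0],[0.5,0,0]],[0,[0.6,0,0],[0.6,0,0]],[0,[0.7,0,0],[0.7,0,0]],[0,[0.8,0,0],[0.8,0,0]],[0,[0.9,0,0],[0.9,0,0]],[0,[1,0,0],[1,0,0]]]'; python3 -c "
from h import *
st()"
```

```text
time_s: 8.55
tool_pos: [0.5289, -0.0053, 0.0553]
tool_rot: [-93.3, 89.9, -57.6]
force: [-7.0, 1.1, 20.8]
grip_width: 0.0116
t 8.55 q [ 26.7  16.5 -32.6 110.8  10.8  55.6  24.8] p [ 0.5289 -0.0053  0.0553] F [-7.   1.1 20.8] T [0.02 1.66 0.14] w 0.0116 jaw 35.72 xax [ 0.0013 -0.002  -1.    ]
```

Steady at 20.8 N, 0.9 mm per 57°. Continuing.

```bash
python3 -m pendant '[[0,[0.1,0,0],[0.1,0,0]],[0,[0.2,0,0],[0.2,0,0]],[0,[0.3,0,0],[0.3,0,0]],[0,[0.4,0,0],[0.4,0,0]],[0,[0.5,0,0],[0.5,0,0]],[0,[0.6,0,0],[0.6,0,0]],[0,[0.7,0,0],[0.7,0,0]],[0,[0.8,0,0],[0.8,0,0]],[0,[0.9,0,0],[0.9,0,0]],[0,[1,0,0],[1,0,0]]]'; python3 -c "
from h import *
st()"
```

```text
time_s: 9.38
tool_pos: [0.529, -0.0053, 0.0544]
tool_rot: [-21.0, 89.9, -42.5]
force: [-6.3, -0.2, 19.4]
grip_width: 0.0117
t 9.38 q [ 19.4  15.3 -24.2 111.1   7.7  55.  -30.1] p [ 0.529  -0.0053  0.0544] F [-6.3 -0.2 19.4] T [0.04 1.56 0.13] w 0.0117 jaw -21.58 xax [ 0.0018 -0.0017 -1.    ]
```

```bash
python3 -m pendant '[[0,[0.2,0,0],[0.1,0,0]],[0,[0.3,0,0],[0.2,0,0]],[0,[0.4,0,0],[0.3,0,0]],[0,[0.5,0,0],[0.4,0,0]],[0,[0.6,0,0],[0.5,0,0]],[0,[0.7,0,0],[0.6,0,0]],[0,[0.8,0,0],[0.7,0,0]],[0,[0.9,0,0],[0.8,0,0]],[0,[1,0,0],[0.9,0,0]],[0,[1.1,0,0],[1,0,0]]]'; python3 -c "
from h import *
st()"
```

```text
time_s: 10.22
tool_pos: [0.5292, -0.0055, 0.0538]
tool_rot: [41.6, 89.8, -37.3]
force: [-6.7, -0.2, 22.1]
grip_width: 0.0118
t 10.22 q [ 12.4  14.5 -16.4 111.4   5.1  54.6 -85.3] p [ 0.5292 -0.0055  0.0538] F [-6.7 -0.2 22.1] T [-0.06  1.89  0.16] w 0.0118 jaw -78.88 xax [ 0.0022 -0.0017 -1.    ]
```

```bash
python3 -m pendant '[[0,[0.1,0,0],[0.1,0,0]],[0,[0.2,0,0],[0.2,0,0]],[0,[0.3,0,0],[0.3,0,0]],[0,[0.4,0,0],[0.4,0,0]],[0,[0.5,0,0],[0.5,0,0]]]'; python3 -c "
from h import *
st()";  python3 -m pendant '[[0,[0.1,0,0],[0.1,0,0]],[0,[0.2,0,0],[0.2,0,0]],[0,[0.3,0,0],[0.3,0,0]],[0,[0.4,0,0],[0.4,0,0]],[0,[0.5,0,0],[0.5,0,0]]]'; python3 -c "
from h import *
st()"
```

```text
time_s: 10.63
tool_pos: [0.5293, -0.0056, 0.0537]
tool_rot: [69.3, 89.8, -38.3]
force: [-8.6, -1.0, 25.9]
grip_width: 0.0119
t 10.63 q [   9.1   14.3  -12.7  111.5    3.9   54.5 -113. ] p [ 0.5293 -0.0056  0.0537] F [-8.6 -1.  25.9] T [-0.02  2.18  0.08] w 0.0119 jaw -107.53 xax [ 0.0022 -0.0018 -1.    ]
time_s: 11.05
tool_pos: [0.5292, -0.0057, 0.0537]
tool_rot: [96.5, 89.8, -39.6]
force: [-9.3, -0.0, 28.4]
grip_width: 0.0119
t 11.05 q [   5.8   14.    -9.   111.6    2.8   54.4 -140.8] p [ 0.5292 -0.0057  0.0537] F [-9.3 -0.  28.4] T [-0.02  2.51  0.07] w 0.0119 jaw -136.19 xax [ 0.0021 -0.0018 -1.    ]
```

Descent has stopped at TCP z 0.0537 (expected 0.0535 at home), force is rising and the turning torque has halved, so it is seated. I'll open clear and go up.

```bash
python3 -m pendant '[[20,[0,0,0],[0,0,0]],[30,[0,0,0],[0,0,0]],[40,[0,0,0],[0,0,0]],[40,[0,0,0],[0,0,0]],[40,[-5,0,0],[0,0,0]],[40,[-15,0,0],[0,0,0]],[40,[-35,0,0],[0,0,0]],[40,[-60,0,0],[0,0,0]],[40,[-90,0,0],[0,0,0]],[40,[-120,0,0],[0,0,0]]]'
python3 -m pendant '[[40,[-20,40,0],[0,0,0]],[40,[-40,80,0],[0,0,0]],[40,[-60,120,0],[0,0,0]],[40,[-60,130,0],[0,0,0]],[40,[-60,130,0],[0,0,0]]]'
python3 - <<'E'
from h import *
st()
for n,(a,b,d,e) in (("scene",(140,260,190,320)),("top",(145,240,190,310))):
    c=optics.read_camera(n);cv2.imwrite(f"pics/{n}5.png",cv2.resize(c["image"][a:b,d:e],None,fx=6,fy=5,interpolation=cv2.INTER_CUBIC))
    for l in("bar","flange"):
        for k in models.landmark_of(n,l)[:2]: print(n,l,k["confidence"],np.array(k["centre"])*[384,512])
    hsv=cv2.cvtColor(c["image"],cv2.COLOR_BGR2HSV)
    m=cv2.inRange(hsv,(5,120,100),(22,255,255)).astype(bool)
    P=np.array([world(c,r,q) for r,q in zip(*np.nonzero(m)) if c["range_z"][r,q]>0])
    P=P[np.hypot(P[:,0]-.528,P[:,1]+.005)<.032]
    print(n,"orange z",np.percentile(P[:,2],[5,25,50,75,90,98]).round(4))
    # black
    Q=np.array([world(c,r,q) for r in range(150,260) for q in range(190,310) if c["range_z"][r,q]>0])
    for nm,(x,y) in dict(orange=(.528,-.005),black=(.668,.003)).items():
        S=Q[np.hypot(Q[:,0]-x,Q[:,1]-y)<.03]; print(nm,np.percentile(S[:,2],[50,80,90,95,98]).round(4))
E
```

```text
time_s: 11.88
tool_pos: [0.5269, -0.0058, 0.1701]
tool_rot: [-21.5, 89.9, -157.5]
force: [0.6, -0.3, 0.2]
grip_width: 0.04
time_s: 12.3
tool_pos: [0.6206, -0.1045, 0.2308]
tool_rot: [83.6, 89.7, -52.7]
force: [-0.4, -0.8, -0.1]
grip_width: 0.0397
t 12.3 q [  11.1   16.    -4.9   87.1    1.6   76.7 -130.4] p [ 0.6206 -0.1045  0.2308] F [-0.4 -0.8 -0.1] T [0.05 0.05 0.  ] w 0.0397 jaw -136.3 xax [ 0.0029 -0.0038 -1.    ]
scene bar 0.48 [211.8912 270.4896]
scene bar 0.38 [158.8992 325.7856]
scene flange 0.44 [211.0848 271.2064]
scene orange z [0.0327 0.0357 0.0389 0.0467 0.0666 0.0701]
orange [0.0386 0.0559 0.0665 0.0691 0.0701]
black [0.0483 0.063  0.0674 0.0691 0.073 ]
top bar 0.85 [212.8896 249.088 ]
top flange 0.83 [216.6144 246.016 ]
top orange z [0.0329 0.0364 0.0406 0.0642 0.0681 0.0711]
orange [0.0385 0.0635 0.066  0.0691 0.0704]
black [0.0403 0.0709 0.3228 0.325  0.3271]
```

View pics/scene5.png

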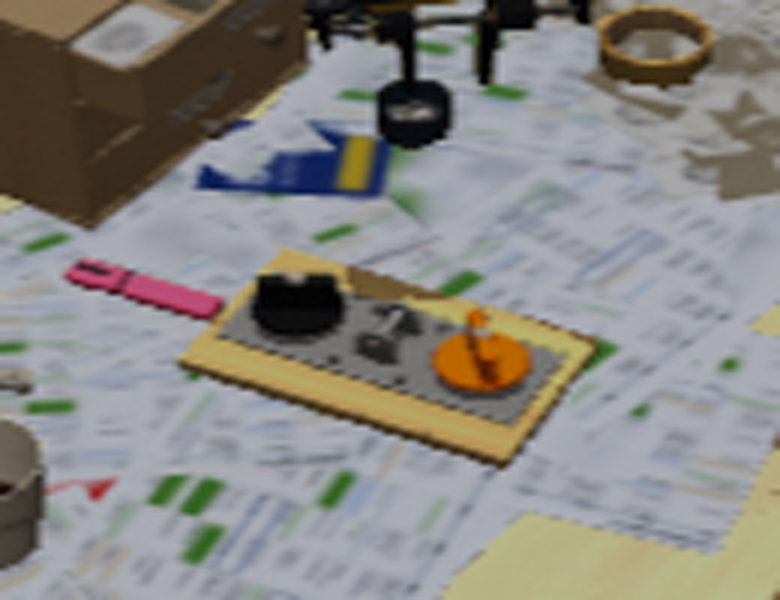

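View pics/top5.png

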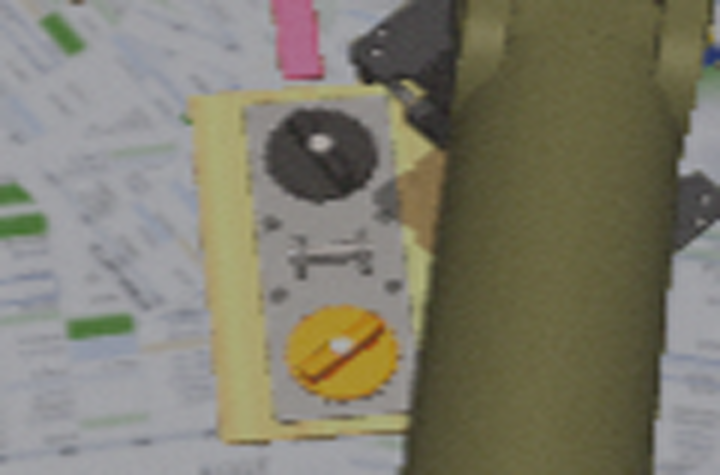

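Run:
```python
from h import *
for n in("scene","top"):
    c=optics.read_camera(n)
    rows,cols=np.nonzero(c["range_z"][150:260,190:310]>0);rows+=150;cols+=190
    Q=np.array([world(c,r,q) for r,q in zip(rows,cols)])
    m=(Q[:,2]<.09)
    for nm,(x,y) in dict(orange=(.528,-.005),black=(.668,.003)).items():
        d=np.hypot(Q[:,0]-x,Q[:,1]-y)
        S=Q[m&(d<.028)]
        f=S[(S[:,2]>.028)&(S[:,2]<.046),2]; t=S[(S[:,2]>.06),2]
        print(n,nm,"flange",len(f),np.median(f).round(4),f.std().round(4),"top",len(t),np.median(t).round(4))
```

```text
scene orange flange 88 0.0376 0.0034 top 32 0.0672
scene black flange 46 0.0376 0.0043 top 40 0.0646
top orange flange 148 0.0373 0.0031 top 62 0.0664
top black flange 129 0.0369 0.0035 top 52 0.0667
```

Run:
```python
from h import *
st();print(env.sign_off())
```

```text
t 12.7 q [  10.8   15.8   -5.3   87.6    1.5   76.7 -130.4] p [ 0.6178 -0.0972  0.2294] F [ 0.  -0.2  0.6] T [0.11 0.04 0.01] w 0.0403 jaw -135.82 xax [-7.e-04  0.e+00 -1.e+00]
the job is handed in; nothing more can be done
None
```

The orange screw is seated on its collar and I handed the job in at about 12.7 s. The sign-off reports no verdict, so the result rests on my own checks.

**What I did:** I straddled the T-bar with the fingertips on the flange and pressed it down until the force rose, after about 8 mm. I then turned it about 258° clockwise in one grip, with no regrip needed. The press read 19–22 N while it was cutting and peaked at 28 N once it was seated, against the 60 N limit. I opened the fingers clear of the bar and backed off.

**Seating checks:**
- **End stop:** the tool stopped going down at z = 0.0537 m (0.0535 m expected at home), while the force kept rising and the turning torque halved.
- **Flange height:** the orange flange measured 37.3 mm in the top camera and 37.6 mm in the scene camera. The black one measured 36.9 and 37.6 mm, and 36.5 mm is nominal.
- **Robot:** the wrist force was about zero and the arm was clear of everything.

**What disagreed or was not checked:**
- **Bar tops:** in the scene camera the orange bar top read 2.6 mm higher than the black one (67.2 against 64.6 mm). In the top camera they agreed within 0.3 mm (66.4 against 66.7 mm). I put this down to depth noise on the thin bar.
- **Desk objects:** I did not measure their positions afterwards. The final close-ups show nothing shifted near the base, and the arm touched only the screw.

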